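# Turn the check-weight slabs and load the scale

## Robot

A 6-joint arm with a two-finger parallel gripper is mounted at the origin on the work surface. World frame = base frame: x ahead of the robot, y to its left, z up, the work surface at z = 0. Lengths are in m, angles in rad, forces in N, time in s.
With the tool pointing down it reaches from about 0.35 to 1 m from the base axis. Payload 7.1 kg.
Tool frame: the origin (TCP) lies between the finger pads; the fingertips stand 22 mm ahead of it and the grasp point (between the pads) lies 3 mm ahead of it; x points along the fingers, y is the direction in which the jaws open and shut, and the axes are right-handed (so a half turn about x gives the same grasp; the last joint's range is limited). The gripper opens to 85 mm and grips with 20 to 120 N. Pads are 22 mm wide; open, the fingers measure 114 mm over their backs; the gripper's body (76 mm by 85 mm) begins 54 mm behind the grasp point. The pads swing forward as they close: fully open they stand 13 mm farther back than shut.
Start: joints at [1.272, 0.423, 1.63, -0, 1.089, -0.019], TCP at [0.173, 0.601, 0.214] pointing down, gripper open.
Joint ranges: [-3, 3], [-0.9, 2.11], [0.09, 2.58], [-1.31, 4.45], [0.11, 2.69], [-2.54, 2.54]. Speed limits (rad/s): [2.39, 2.39, 3.01, 3.14, 3.14, 3.14].

## Interface

Orientations are given as a rotation vector (axis times angle).
In Python, from rig import manip gives the robot as it stands. The module is installed in compiled form; this text tells all that it offers. Calls block until the motion is done:
- manip.move_to(position, orientation): joint-space move of the TCP to a pose.
- manip.servo_line(position, orientation=None, rate=0.15): straight line of the TCP; orientation=None keeps the orientation; rate is the mean speed in m/s.
- manip.set_joints(angles): joint-space move.
- manip.command_gripper(opening, f_grip=None): finger opening in m; f_grip is the grip in N (None keeps the last); returns when the fingers have stopped.
- manip.hold(seconds).
- manip.solve_ik(position, orientation): joint angles nearest the present ones, or None.
- manip.camera(name): name is "scene" or "top"; returns a dict with "image" (384x512x3 uint8, red, green, blue), "fx", "fy", "cx", "cy" (pixels), "cam_to_world" (4x4, takes a point from camera to world coordinates). Camera axes: x right, y down, z forward; pixel columns grow to the right and rows downward; lengths in m; the calibration is good to about 2 mm. A picture is of the moment at which its call begins. There is no depth.
A pose or a line that the arm cannot do raises manip.IKError and nothing moves.
- manip.sign_off(): hands the job in, once; it reports no verdict.
Readings, each from a call of its own:
- manip.get_time(): time.
- manip.get_joint_positions(): joint angles.
- manip.get_joint_vel(): joint speeds.
- manip.get_tau(): joint torques, N m.
- manip.get_position(): TCP position.
- manip.get_ee_rot(): TCP orientation.
- manip.get_contact_force(): force on the tool from outside, world axes, zero at the start.
- manip.get_torque(): the same for the moment, N m.
- manip.get_width(): finger opening in m.
Only numpy, scipy, OpenCV 4.12 (cv2) and the standard library are available. Lean on these libraries where they do the work, as an engineer would, in place of code of your own. Each camera call takes 0.05 s, during which the arm holds its last target.

## Task

The slab check-weights (two or three of them) lie upside down in the open grey bin, rubber runners up. Take them out and turn each one over with the tipping tray, not in the hand: lay it in the tray and swing the tray right over by its handle, so that the slab slides down and tumbles onto the white bed; then stand all of them on their runners side by side in the scale's pan, with the tray laid back flat. Once all are in the pan, press the key on the scale's console, and do not disturb the other things on the table.

Things in the scene. Friction and masses are not known exactly. Their poses are not given: they have to be found in the camera images.
- slab0: one of two or three like stainless slab check-weights, 250 g, 44 (x) x 60 (y) x 16 mm over all; one broad face smooth, the other with two black rubber runners (40 x 8 mm, 3 mm high, at y = -21 and +21 mm). Origin at its centre, 8 mm from either face; z points out of the runner face: z up = upside down (as it starts, in the bin), z down = standing on its runners. Absent slabs read None.
- slab1: one of two or three like stainless slab check-weights, 250 g, 44 (x) x 60 (y) x 16 mm over all; one broad face smooth, the other with two black rubber runners (40 x 8 mm, 3 mm high, at y = -21 and +21 mm). Origin at its centre, 8 mm from either face; z points out of the runner face: z up = upside down (as it starts, in the bin), z down = standing on its runners. Absent slabs read None.
- slab2: one of two or three like stainless slab check-weights, 250 g, 44 (x) x 60 (y) x 16 mm over all; one broad face smooth, the other with two black rubber runners (40 x 8 mm, 3 mm high, at y = -21 and +21 mm). Origin at its centre, 8 mm from either face; z points out of the runner face: z up = upside down (as it starts, in the bin), z down = standing on its runners. Absent slabs read None.
- bin: fixed open grey plastic bin, 280 (x) x 155 (y) mm outside, 40 mm high, walls and floor 5 mm thick; origin under its centre on the table, z up. The slabs start in it in a row along its x, about 78 mm apart.
- turner: fixed stand of the tipping tray; origin on the table below the middle of the hinge line, z up. The hinge line is its y axis raised 45 mm. The tray hangs on its -x side (towards the robot), the white bed lies on its +x side. Hinge cheeks at y = -70 and +70 mm, x = -16 to +8 mm, are 57 mm high. The grey base plate below the tray is 12 mm high and reaches to x = -155 mm.
- tray (a joint): angle of the aluminium tipping tray about the hinge line, rad: 0 = flat (lower stop), grows as the handle swings up and over the bed, stop at 2.0; starts at 0 to 0.3. Stiff: 0.5 N m of friction (4 N at the handle) plus its 300 g; stays where left. Past 1.65 to 1.75 rad a slab standing on the lip topples onto the bed; swing to about 1.95 to be sure.
- tray_mid (a point): middle of the tray's inside floor, moving with the tray, 52 mm from the hinge line. The floor is at hinge height (45 mm above the table when flat), 98 mm long (turner x = -101 to -3 mm) and 114 mm wide; side and outer walls 15 mm high, 3 mm thick; at the hinge a lip 10 mm high and 3 mm thick stops a sliding slab.
- tray_handle (a point): middle of the tray's handle, a round black bar 10 mm thick and 64 mm long lying parallel to the hinge line, 142 mm from it, level with the tray floor; held by a dark rod at either end, with a gap of 33 mm between bar and tray. It moves with the tray.
- hinge (a point): middle of the hinge line of the tray, 45 mm above the table; fixed.
- bed (a point): middle of the white bed's flat top, 30 mm above the table (15 mm below the hinge line), axes as the stand's; the bed reaches over x = -63 to +72 mm, y = -75 to +75 mm from here, open at its edges; a riser closes the step at its hinge side.
- scale: fixed table scale, origin under its centre on the table, z up. White pan 264 (x) x 124 (y) mm outside, walls 5 mm thick with the rim 12 mm above the pan's floor. A grey console, 130 (x) x 44 (y) mm and 40 mm high, stands along its +y side, centred 84 mm from the scale's centre.
- pan (a point): centre of the pan's inside floor (254 x 114 mm), 60 mm above the table; axes as the scale's.
- weigh_key_top (a point): top of the round grey key, 24 mm across, on the console; pressed straight down.
- weigh_key (a joint): travel of the key, m: 0 = up, 0.006 = fully down (4 N); a spring lifts it. Counts as pressed beyond 0.004.
- knobweight0: bystander: chrome knob weight, 48 mm across, 70 mm tall; origin under its foot.
- knobweight1: bystander: chrome knob weight, 38 mm across, 55 mm tall; origin under its foot.
- knobweight2: bystander: chrome knob weight, 48 mm across, 70 mm tall; origin under its foot.
- jar: bystander: clear plastic jar, 60 mm across, 85 mm tall; origin under its foot.
Things that resemble listed ones, but are neither listed nor needed, are in the scene too. What is shaped like the slab1 but purple, turquoise or yellow is not meant.

How it is judged:
On the way, in this order (a step that is already met when the one before it is completed fails the run):
1. the tray is swung over with a slab in it (slab by the hinge, tray past 1.55 rad) (value of joint tray above 1.55 rad and distance between any of slab0, slab1, slab2 and hinge below 0.09 m), for 0.04 s.
2. every slab stands on its runners at rest on the floor of the scale pan (x of slab0 in the frame of pan between -0.117 and 0.117 m and y of slab0 in the frame of pan between -0.05 and 0.05 m and z of slab0 in the frame of pan between 0.002 and 0.014 m and angle between each of slab0, slab1, slab2's own z axis and vertical above 3 rad and linear speed of each of slab0, slab1, slab2 below 0.03 m/s and x of slab1 in the frame of pan between -0.117 and 0.117 m and y of slab1 in the frame of pan between -0.05 and 0.05 m and z of slab1 in the frame of pan between 0.002 and 0.014 m and x of slab2 in the frame of pan between -0.117 and 0.117 m and y of slab2 in the frame of pan between -0.05 and 0.05 m and z of slab2 in the frame of pan between 0.002 and 0.014 m), for 0.2 s.
3. the key on the scale is pressed (value of joint weigh_key above 0.004 m), for 0.04 s.
At the end, for the whole second after the job is handed in: Every slab present lies flat on the floor of the scale pan on its runners (within 0.14 rad, its centre inside the rim, none on another), at rest; the tray is laid back flat (within 0.1 rad of its lower stop) and the key is up again (all of step 2 and value of joint tray below 0.1 rad and value of joint weigh_key below 0.002 m); the robot touches nothing.
It fails at once if a slab is turned on edge in the hand (held by the fingers more than 9 cm above the table, within 0.3 rad of standing on edge) ((contact force between the fingers and slab0 above 2 N and height (world z) of slab0 above 0.09 m and angle between slab0's own z axis and vertical between 1.27 and 1.87 rad) or (contact force between the fingers and slab1 above 2 N and height (world z) of slab1 above 0.09 m and angle between slab1's own z axis and vertical between 1.27 and 1.87 rad) or (contact force between the fingers and slab2 above 2 N and height (world z) of slab2 above 0.09 m and angle between slab2's own z axis and vertical between 1.27 and 1.87 rad)).
It fails at once if a bystander (knob weight or jar) is moved more than 4 cm (distance of any of knobweight0, knobweight1, knobweight2, jar from where it was at the start of the episode above 0.04 m).
Of slab0, slab1, slab2 only 2 to 3 are there at a start; the rules pass over those that are not, and their reading is None.
At some moment in a run one of slab0, slab1, slab2 may be knocked a few centimetres aside while the robot is not near it.
It also fails if it takes over 210 s, if anything falls off the work surface, if the arm or the gripper's body presses on something with over 40 N, if the wrist force passes 120 N, or if a joint passes its speed limit or range.

## Working session

There is one attempt and no reset: what is moved stays moved. The work goes in short steps, each a Python script; the robot and the scene stay as the last script left them, time stands still between calls to the robot, and variables do not carry over. Pictures are saved under pics/ and viewed, and the job is handed in when it is done.

```bash
mkdir -p pics; python3 - <<'E'
from rig import manip
import cv2,numpy as np
for n in("scene","top"):
    c=manip.camera(n);cv2.imwrite(f"pics/{n}0.png",cv2.cvtColor(c["image"],cv2.COLOR_RGB2BGR))
    print(n,c["fx"],c["fy"],c["cx"],c["cy"]);print(np.round(c["cam_to_world"],4).tolist())
print(manip.get_ee_rot(),manip.get_position(),manip.get_time(),manip.get_width())
E
```

```text
scene 434.94505155727063 434.94505155727063 259.6880488719233 191.4703608763798
[[-0.1562, 0.7376, -0.6569, 1.3642], [0.9877, 0.117, -0.1035, 0.0591], [0.0005, -0.665, -0.7468, 1.0118], [0.0, 0.0, 0.0, 1.0]]
top 410.3296615773465 410.3296615773465 245.32531151254022 190.60646159127867
[[-0.0099, -0.9884, 0.1513, 0.3598], [-1.0, 0.0099, -0.0013, -0.0716], [-0.0002, -0.1513, -0.9885, 1.1979], [0.0, 0.0, 0.0, 1.0]]
[ 0.21850322  1.55983471 -0.2206821 ] [0.17241207 0.6002027  0.2135171 ] 0.1 0.08534954008799714
```

View pics/scene0.png

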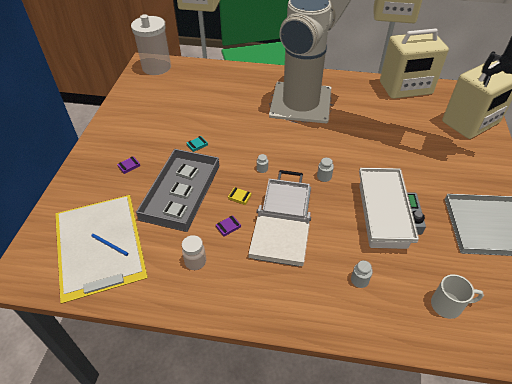

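View pics/top0.png

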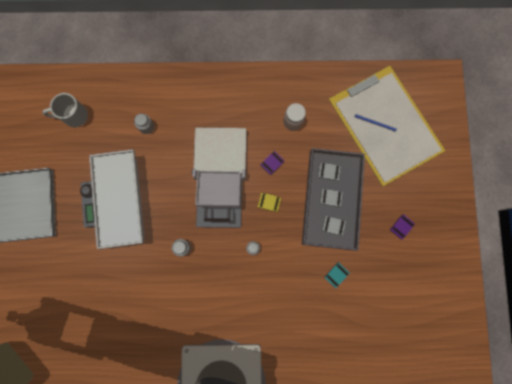

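```bash
python3 - <<'E'
import cv2
t=cv2.imread("pics/top0.png")
def crop(n,x0,x1,y0,y1,s):
    c=t[y0:y1,x0:x1];cv2.imwrite(n,cv2.resize(c,None,fx=s,fy=s,interpolation=cv2.INTER_CUBIC))
crop("pics/t_bin.png",295,370,145,255,5)
crop("pics/t_turn.png",185,255,120,235,5)
crop("pics/t_scale.png",75,150,145,255,5)
t=cv2.imread("pics/scene0.png")
crop("pics/s_turn.png",240,325,160,270,5)
crop("pics/s_scale.png",350,435,160,255,6)
E
```

```text
(no output)
```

View pics/t_bin.png

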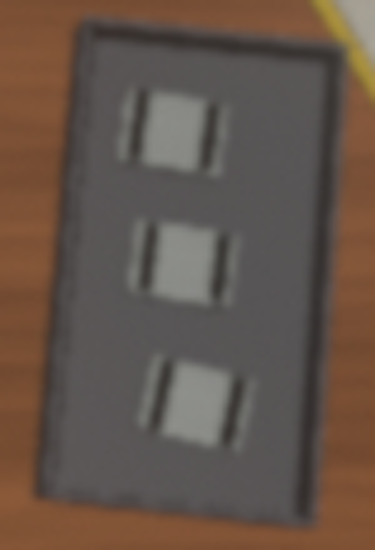

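View pics/t_turn.png

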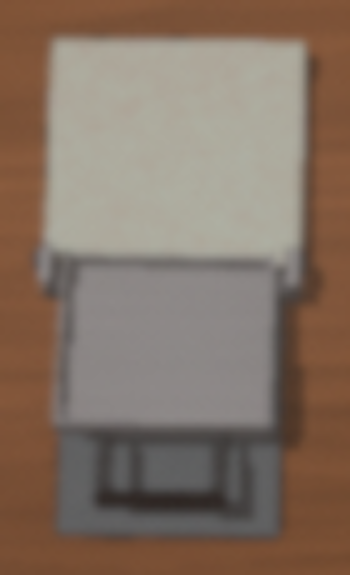

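View pics/t_scale.png

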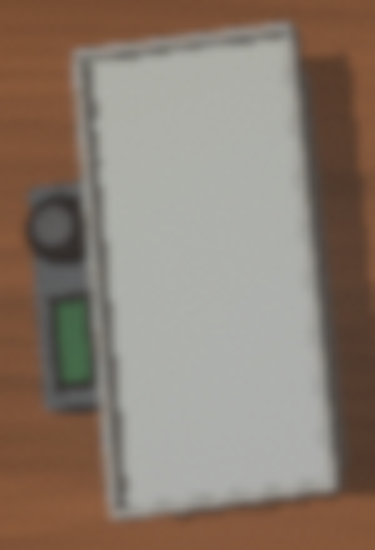

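View pics/s_turn.png

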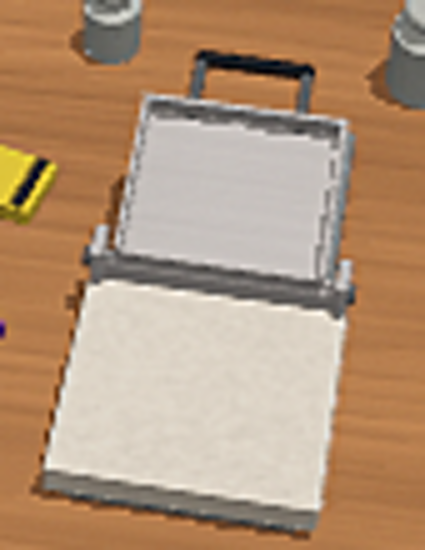

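View pics/s_scale.png

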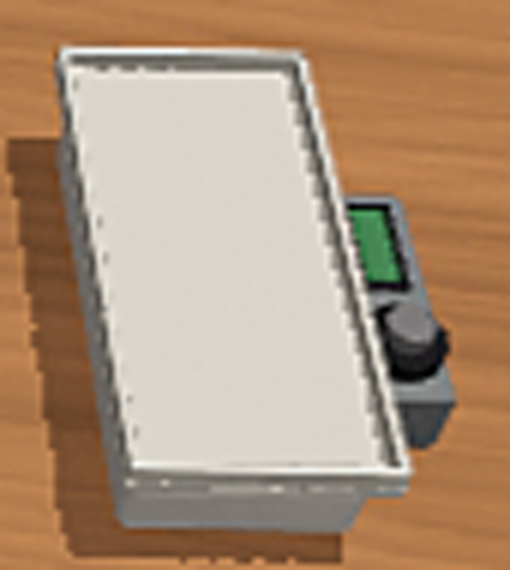

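```bash
cat > h.py <<'E'
import numpy as np,cv2
from scipy.spatial.transform import Rotation as R
CAM={"scene":(434.945,259.688,191.470,np.array([[-0.1562, 0.7376, -0.6569, 1.3642], [0.9877, 0.117, -0.1035, 0.0591], [0.0005, -0.665, -0.7468, 1.0118]])),
"top":(410.3297,245.3253,190.6065,np.array([[-0.0099, -0.9884, 0.1513, 0.3598], [-1.0, 0.0099, -0.0013, -0.0716], [-0.0002, -0.1513, -0.9885, 1.1979]]))}
def ray(n,u,v):
    f,cx,cy,T=CAM[n];return T[:,3],T[:,:3]@np.array([(u-cx)/f,(v-cy)/f,1])
def at(n,u,v,z):
    o,d=ray(n,u,v);return o+d*(z-o[2])/d[2]
def proj(n,p):
    f,cx,cy,T=CAM[n];q=T[:,:3].T@(np.asarray(p)-T[:,3]);return np.array([f*q[0]/q[2]+cx,f*q[1]/q[2]+cy])
def C(pts,x0,y0,s): return [(x0+(u+.5)/s-.5,y0+(v+.5)/s-.5) for u,v in pts]
def tri(*obs):
    A=[];b=[]
    for n,u,v in obs:
        o,d=ray(n,u,v);d=d/np.linalg.norm(d);P=np.eye(3)-np.outer(d,d);A.append(P);b.append(P@o)
    return np.linalg.solve(sum(A),sum(b))
E
python3 - <<'E'
from h import *
np.set_printoptions(precision=4,suppress=True)
def show(l,n,pts,x0,y0,s,z):
    P=np.array([at(n,u,v,z) for u,v in C(pts,x0,y0,s)])[:,:2];print(l,P.tolist() and P.round(4).tolist());
    if len(P)==4: print("  ctr",P.mean(0),"sides",[round(float(np.linalg.norm(P[i]-P[(i+1)%4])),4) for i in range(4)], "ang01",np.degrees(np.arctan2(*(P[0]-P[1])[::-1])),"ang12",np.degrees(np.arctan2(*(P[1]-P[2])[::-1])),np.degrees(np.arctan2(*(P[0]-P[3])[::-1])))
show("bin","top",[(82,20),(347,45),(312,523),(37,497)],295,145,5,.04)
show("A","top",[(122,88),(230,103),(222,175),(118,160)],295,145,5,.02)
show("B","top",[(132,218),(238,233),(232,305),(128,290)],295,145,5,.02)
show("C","top",[(155,352),(256,377),(240,450),(140,427)],295,145,5,.02)
show("bedfront","top",[(52,38),(305,40)],185,120,5,.03)
show("base","top",[(57,537),(280,537)],185,120,5,.012)
show("pan","top",[(73,52),(293,22),(340,492),(110,520)],75,145,5,.072)
show("panS","scene",[(410,472),(125,480),(60,48),(302,52)],350,160,6,.072)
show("bedfrontS","scene",[(320,510),(45,472)],240,160,5,.03)
show("bedbackS","scene",[(345,315),(90,280)],240,160,5,.03)
k=tri(("top",*C([(53,226)],75,145,5)[0]),("scene",*C([(413,322)],350,160,6)[0]));print("key",k)
for l,a,b in(("handleL",(98,500),(310,72)),("handleR",(222,500),(202,58))):
    print(l,tri(("top",*C([a],185,120,5)[0]),("scene",*C([b],240,160,5)[0])))
for l,a,b in(("cheekL",(45,258),(345,272)),("cheekR",(293,255),(99,232))):
    print(l,tri(("top",*C([a],185,120,5)[0]),("scene",*C([b],240,160,5)[0])))
for nm,a in (("knob0",(143,121)),("knob1",(181,247)),("knob2",(253,248)),("jar",(295,113))): print(nm,at("top",*a,.05))
E
```

```text
bin [[0.6584, -0.2648], [0.642, -0.4177], [0.3684, -0.3834], [0.3843, -0.2302]]
  ctr [ 0.5132 -0.324 ] sides [0.1538, 0.2758, 0.154, 0.2763] ang01 83.87919415683993 ang12 -7.140139203069976 -7.189524575964056
A [[0.6223, -0.2902], [0.6127, -0.3532], [0.5698, -0.3466], [0.5793, -0.2863]]
  ctr [ 0.596  -0.3191] sides [0.0637, 0.0433, 0.0611, 0.0431] ang01 81.31708720830973 ang12 -8.762101404885035 -5.231504126255536
B [[0.545, -0.2932], [0.5356, -0.3544], [0.4935, -0.349], [0.5029, -0.2893]]
  ctr [ 0.5192 -0.3215] sides [0.0619, 0.0423, 0.0605, 0.0423] ang01 81.24482699629544 ang12 -7.308335942677737 -5.303779843763651
C [[0.4668, -0.3034], [0.4518, -0.3609], [0.4102, -0.3498], [0.4239, -0.2932]]
  ctr [ 0.4382 -0.3268] sides [0.0594, 0.0431, 0.0583, 0.0442] ang01 75.3966737529782 ang12 -14.935790498631011 -13.47594203426124
bedfront [[0.7292, 0.0734], [0.7265, -0.0758]]
base [[0.4365, 0.0702], [0.4353, -0.0585]]
pan [[0.6378, 0.3651], [0.6539, 0.2419], [0.3906, 0.2081], [0.3767, 0.3326]]
  ctr [0.5148 0.2869] sides [0.1243, 0.2655, 0.1253, 0.2631] ang01 97.45126111737287 ang12 7.323323913528913 7.099653866853209
panS [[0.6355, 0.3674], [0.6595, 0.2434], [0.3938, 0.2138], [0.3775, 0.3349]]
  ctr [0.5166 0.2899] sides [0.1263, 0.2673, 0.1222, 0.26] ang01 100.9550347603143 ang12 6.36070679015682 7.182678301732465
bedfrontS [[0.7276, 0.0764], [0.7268, -0.0713]]
bedbackS [[0.5958, 0.0788], [0.5935, -0.0684]]
key [0.5404 0.3773 0.062 ]
handleL [0.4523 0.0412 0.0757]
handleR [ 0.4514 -0.0253  0.0762]
cheekL [0.5905 0.074  0.0614]
cheekR [ 0.5892 -0.0658  0.0687]
knob0 [0.743  0.2222 0.05  ]
knob1 [0.3791 0.1068 0.05  ]
knob2 [ 0.3744 -0.0928  0.05  ]
jar [ 0.7628 -0.2202  0.05  ]
```

```bash
cat >> h.py <<'E'
from rig import manip
H=np.array([.591,.0045,.045]);YAW=-.018
def ori(a):
    c,s=np.cos(a),np.sin(a)
    return R.from_matrix(np.array([[0,0,-1],[c,s,0],[s,-c,0]]).T).as_rotvec()
def best(p,a):
    """of a, a+pi the one with smaller |j6|"""
    L=[]
    for b in(a,a+np.pi):
        q=manip.solve_ik(p,ori(b))
        if q is not None:L.append((abs(q[5]),b))
    if not L: raise Exception("noik")
    return min(L)[1]
def tw(x,y,z):  # turner frame -> world
    c,s=np.cos(YAW),np.sin(YAW);return np.array([H[0]+c*x-s*y,H[1]+s*x+c*y,z])
def bar(th,r=.142): return tw(-r*np.cos(th),0,.045+r*np.sin(th))
def snap(n,c="top",x0=0,x1=512,y0=0,y1=384,s=1):
    im=cv2.cvtColor(manip.camera(c)["image"],cv2.COLOR_RGB2BGR)
    cv2.imwrite(f"pics/{n}.png",cv2.resize(im[y0:y1,x0:x1],None,fx=s,fy=s,interpolation=cv2.INTER_CUBIC));return im
def F(): return np.round(manip.get_contact_force(),1).tolist()
E
python3 - <<'E'
from h import *
m=R.from_rotvec(manip.get_ee_rot()).as_matrix();print(m.round(2))
for nm,p,a in(("bar",bar(.22),0),("bar0",bar(0),0),("bar1.95",bar(1.95),0),("A",[.596,-.319,.1],np.radians(81.5)),("C",[.438,-.327,.1],np.radians(76)),("tray",[.55,0,.1],1.55),("bed",[.63,0,.1],1.55),("pan-",[.445,.28,.1],1.69),("pan+",[.585,.3,.1],1.69)):
    print(nm,p)
    for b in(a,a+np.pi,a-np.pi):
        q=manip.solve_ik(p,ori(b)); print("  ",None if q is None else np.round(q,2))
# slab detection
im=cv2.imread("pics/top0.png");hsv=cv2.cvtColor(im,cv2.COLOR_BGR2HSV)
poly=np.zeros(im.shape[:2],np.uint8);cv2.fillPoly(poly,[np.array([(313,153),(361,158),(355,245),(306,240)])],255)
mask=((im.min(2)>120)&(poly>0)).astype(np.uint8)
n,l,s,c=cv2.connectedComponentsWithStats(mask)
for i in range(1,n):
    if s[i,4]>40:
        P=np.argwhere(l==i)[:,::-1].astype(np.float32);r=cv2.minAreaRect(P);print(s[i],c[i],at("top",*c[i],.018)[:2],r)
E
```

```text
[[-0.    0.28  0.96]
 [-0.    0.96 -0.28]
 [-1.   -0.   -0.  ]]
bar [0.45244501 0.00699426 0.07598861]
   [-0.01  0.41  2.09 -0.    0.64 -0.01]
   None
   None
bar0 [0.449023   0.00705586 0.045     ]
   [-0.01  0.47  2.11 -0.    0.56 -0.01]
   None
   None
bar1.95 [0.64355716 0.00355387 0.17691228]
   [-0.01  0.49  1.61 -0.    1.04 -0.01]
   None
   None
A [0.596, -0.319, 0.1]
   [-0.51  0.63  1.58  0.    0.94 -1.93]
   [-0.51  0.63  1.58 -0.    0.94  1.21]
   [-0.51  0.63  1.58 -0.    0.94  1.21]
C [0.438, -0.327, 0.1]
   [-0.66  0.47  1.88  0.    0.79 -1.99]
   [-0.66  0.47  1.88 -0.    0.79  1.15]
   [-0.66  0.47  1.88  0.    0.79  1.15]
tray [0.55, 0, 0.1]
   [-0.02  0.48  1.87 -0.    0.8  -1.57]
   [-0.02  0.48  1.87 -0.    0.8   1.57]
   [-0.02  0.48  1.87  0.    0.8   1.57]
bed [0.63, 0, 0.1]
   [-0.02  0.57  1.69 -0.    0.88 -1.57]
   [-0.02  0.57  1.69 -0.    0.88  1.57]
   [-0.02  0.57  1.69  0.    0.88  1.57]
pan- [0.445, 0.28, 0.1]
   [ 0.54  0.45  1.92 -0.    0.77 -1.15]
   [0.54 0.45 1.92 0.   0.77 1.99]
   [0.54 0.45 1.92 0.   0.77 1.99]
pan+ [0.585, 0.3, 0.1]
   [ 0.46  0.61  1.62 -0.    0.91 -1.23]
   [0.46 0.61 1.62 0.   0.91 1.91]
   [0.46 0.61 1.62 0.   0.91 1.91]
[324 164  11  14 124] [329.26612903 170.85483871] [ 0.59650252 -0.31971762] ((329.3199768066406, 170.75997924804688), (9.333809852600098, 13.293608665466309), 8.130102157592773)
[326 190  11  15 138] [331.19565217 197.15942029] [ 0.51868671 -0.32213217] ((331.2699890136719, 197.11000061035156), (9.899495124816895, 14.000715255737305), 8.13010311126709)
[328 218  12  16 140] [333.73571429 225.35714286] [ 0.43693134 -0.32602294] ((333.794189453125, 225.3235321044922), (9.943960189819336, 13.824529647827148), 14.03624439239502)
```

```bash
python3 - <<'E'
from h import *
import json
o=ori(YAW); p=bar(.22)
t0=manip.get_time()
manip.move_to(p+[0,0,.12],o); manip.command_gripper(.026,30); print("t",manip.get_time()-t0,manip.get_width(),F())
manip.servo_line(p+[0,0,.004],o,rate=.15); print(manip.get_time()-t0,F())
manip.command_gripper(.0,25); print(manip.get_width(),F(),manip.get_time()-t0)
snap("grip1","scene",220,340,120,270,5)
E
```

```text
t 2.9417 0.025857737343819853 [0.5, 0.8, -0.3]
3.8667 [-0.8, 0.0, -0.3]
0.00016178513427978633 [-0.8, 0.4, -0.6] 4.233300000000001
```

View pics/grip1.png

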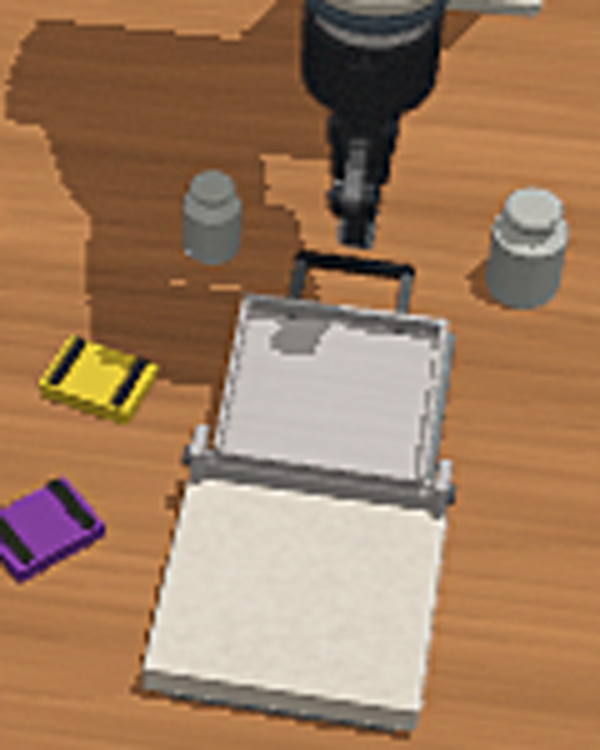

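```bash
python3 - <<'E'
from h import *
p=np.array(manip.get_position());print(p,bar(.22)); print(R.from_rotvec(manip.get_ee_rot()).as_matrix().round(3))
def cc(q,x0,y0,s): u,v=proj("scene",q);return ((u-x0+.5)*s-.5,(v-y0+.5)*s-.5)
print("tcp",cc(p,220,120,5),"tip",cc(p-[0,0,.022],220,120,5))
for th in(0,.1,.22,.3): print(th,cc(bar(th),220,120,5), proj("top",bar(th)))
im=snap("grip1t","top",185,255,120,255,4)
E
```

```text
[0.45264588 0.00698623 0.08030905] [0.45244501 0.00699426 0.07598861]
[[ 0.001  1.    -0.018]
 [-0.    -0.018 -1.   ]
 [-1.     0.001  0.   ]]
tcp (np.float64(351.7640421783552), np.float64(260.60775787751436)) tip (np.float64(349.8570374098217), np.float64(286.01193649777144))
0 (np.float64(349.5003776803871), np.float64(296.8180539809242)) [217.10190565 221.57572138]
0.1 (np.float64(350.5587202249232), np.float64(281.59379782263767)) [216.75841678 220.92858802]
0.22 (np.float64(351.43614436467897), np.float64(265.4110232278782)) [216.35288146 219.45682919]
0.3 (np.float64(351.77160447259877), np.float64(256.01276922071145)) [216.08976569 218.04986832]
```

View pics/grip1t.png

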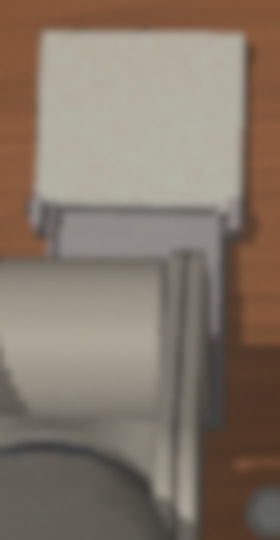

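```bash
python3 - <<'E'
from h import *
snap("grip2","scene",260,320,140,190,12)
E
```

```text
(no output)
```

View pics/grip2.png

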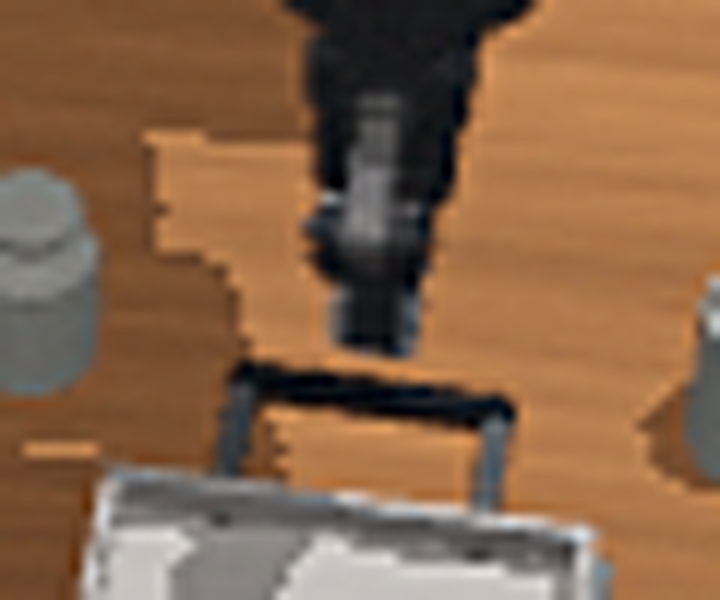

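```bash
python3 - <<'E'
from h import *
p=np.array([.1724,.6002,.2135]);print(proj("scene",p),proj("scene",p-[0,0,.022]),proj("scene",p+[0,0,.05]))
im=cv2.imread("pics/scene0.png")[20:140,430:512];cv2.imwrite("pics/st.png",cv2.resize(im,None,fx=5,fy=5))
E
```

```text
[496.4492468  97.8136324] [493.54166398 103.71288085] [503.33374615  83.84554457]
```

View pics/st.png

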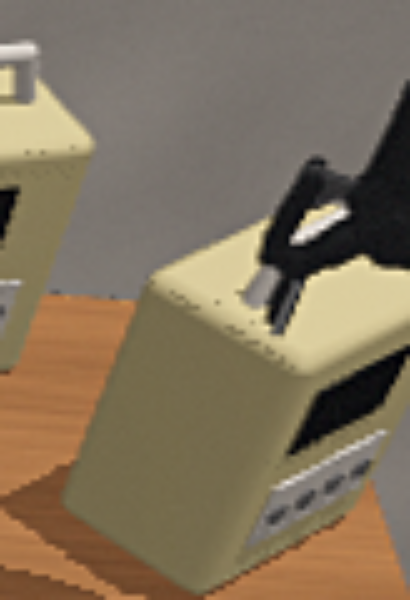

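```bash
python3 - <<'E'
from h import *
for z in(0,.1): print(z,proj("scene",[0,0,z]),proj("top",[0,0,z]))
for u,v in((283,84),(330,88),(330,121),(270,115)): print(at("scene",u,v,.0))
for u,v in((182,347),(262,347)): print(at("top",u,v,.0))
c=manip.camera("scene");print(c["cam_to_world"].round(4).tolist(),c["fx"])
print(manip.get_joint_positions())
E
```

```text
0 [300.14495996 102.1914056 ] [220.69723573 385.88384426]
0.1 [302.0670723   79.71076752] [218.32740157 398.58814876]
[-0.10804965 -0.07895054  0.        ]
[-0.11024217  0.10781503  0.        ]
[0.09479818 0.11802486 0.        ]
[ 0.09471765 -0.10258546  0.        ]
[0.10342772 0.10794848 0.        ]
[ 0.1012272 -0.1152989  0.       ]
[[-0.1562, 0.7376, -0.6569, 1.3642], [0.9877, 0.117, -0.1035, 0.0591], [0.0005, -0.665, -0.7468, 1.0118], [0.0, 0.0, 0.0, 1.0]] 434.94505155727063
[-1.08516668e-02  4.01311109e-01  2.08885557e+00 -1.98795746e-05
  6.51293097e-01  7.14671791e-03]
```

```bash
python3 - <<'E'
from h import *
p=np.array([.1724,.6002,.2135])
for h in(-.022,-.009,.01,.03,.05): print(h,(proj("scene",p-.045*np.array([.28,.96,0])+[0,0,h])-[430,20])*5)
p=np.array([.4526,.007,.0803])
for h in(-.022,-.009,.01,.03,.05): print(h,(proj("scene",p+[0,0,h])-[260,140])*12)
E
```

```text
-0.022 [241.22884385 399.62572126]
-0.009 [249.14179333 382.31193366]
0.01 [260.91493576 356.55191993]
0.03 [273.58253156 328.83481349]
0.05 [286.54155261 300.48005922]
-0.022 [354.92954371 441.5294502 ]
-0.009 [357.62057754 405.68727693]
0.01 [361.62635256 352.33392216]
0.03 [365.93909333 294.8920572 ]
0.05 [370.35387566 236.09108948]
```

```bash
python3 - <<'E'
from h import *
p=np.array(manip.get_position());o=ori(YAW)
for i in range(1,13):
    manip.servo_line(p-[0,0,.003*i],o,rate=.03);f=F();print(round(manip.get_position()[2],4),f)
    if abs(f[2])>3: break
snap("grip3","scene",260,320,140,190,12)
E
```

```text
0.0768 [0.7, 1.3, -0.6]
0.0738 [0.2, -0.4, 0.6]
0.0709 [-0.1, 1.0, -0.2]
0.0679 [1.0, -0.2, 0.0]
0.0649 [-1.4, 0.3, 0.7]
0.0619 [0.4, 0.2, 0.4]
0.0589 [-0.7, -1.0, 0.2]
0.0559 [-0.1, -0.1, 0.3]
0.0529 [-0.5, -0.5, -0.1]
0.0499 [0.3, -0.1, 0.6]
0.0469 [-0.6, -0.9, -0.2]
0.0439 [0.2, 0.5, 0.5]
```

View pics/grip3.png

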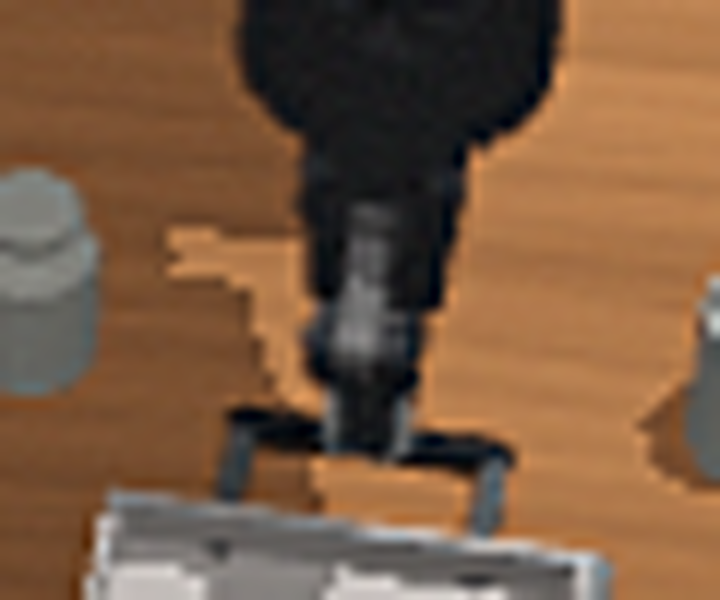

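```bash
python3 - <<'E'
from h import *
p=np.array(manip.get_position());o=ori(YAW)
manip.servo_line(p+[0,0,.12],o,rate=.25)
q=np.array([.42,-.17,.12]);manip.move_to(q,o)
q[2]=.04;manip.servo_line(q,o,rate=.2)
snap("tch","scene",200,300,120,200,8)
print(proj("scene",manip.get_position()),F(),np.round(manip.get_tau(),2))
for z in np.arange(.036,-.02,-.004):
    q[2]=z;manip.servo_line(q,o,rate=.04);f=F();print(round(z,4),round(manip.get_position()[2],4),f,np.round(manip.get_tau()[1:3],2))
    if abs(f[2])>6: break
snap("tch2","scene",200,300,120,200,8)
E
```

```text
[234.55841002 167.05892363] [0.4, 0.4, -0.5] [ 1.100e-01 -4.367e+01 -1.325e+01  0.000e+00  2.000e-02  0.000e+00]
0.036 0.0367 [0.1, 0.9, -0.1] [-44.92 -13.44]
0.032 0.0319 [0.6, 0.4, 0.1] [-45.27 -13.06]
0.028 0.0277 [0.7, -0.9, -0.7] [-45.4  -12.72]
0.024 0.0237 [0.1, 0.2, -0.5] [-45.55 -12.41]
0.02 0.0198 [0.7, -0.1, -0.7] [-45.74 -12.11]
0.016 0.0158 [-0.4, 0.7, -0.4] [-45.95 -11.82]
0.012 0.0118 [0.3, 0.1, -0.6] [-46.15 -11.52]
0.008 0.0078 [0.1, -0.4, -0.3] [-46.34 -11.22]
0.004 0.0038 [0.1, 0.4, -1.1] [-46.54 -10.92]
0.0 -0.0002 [0.9, -0.1, -0.1] [-46.74 -10.62]
-0.004 -0.0043 [0.1, 0.3, -0.7] [-46.94 -10.33]
-0.008 -0.0082 [0.7, -0.5, -0.4] [-47.13 -10.03]
-0.012 -0.0122 [0.4, -0.5, 0.4] [-47.33  -9.74]
-0.016 -0.0162 [-0.6, 0.1, -0.2] [-47.52  -9.44]
```

View pics/tch2.png

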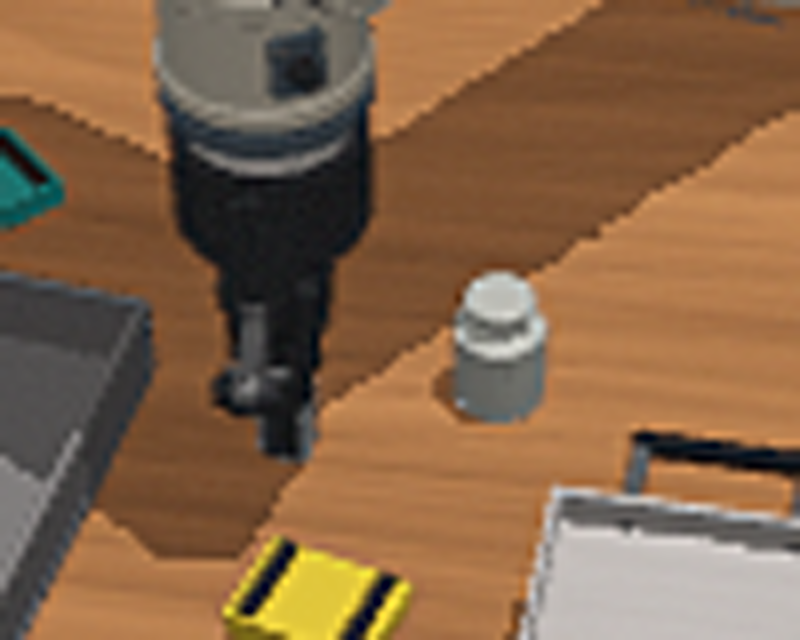

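```bash
python3 - <<'E'
from h import *
q=np.array([.42,-.17,-.016]);o=ori(YAW)
for z in np.arange(-.018,-.05,-.002):
    q[2]=z;manip.servo_line(q,o,rate=.03);f=F();print(round(z,4),np.round(manip.get_position(),4),f,np.round(manip.get_tau()[1:3],2))
    if abs(f[2])>6: break
snap("tch3","scene",200,300,120,200,8)
print(manip.get_time())
E
```

```text
-0.018 [ 0.4202 -0.1701 -0.0171] [-2.1, 0.8, 16.1] [-41.43  -9.54]
13.4333
```

View pics/tch3.png

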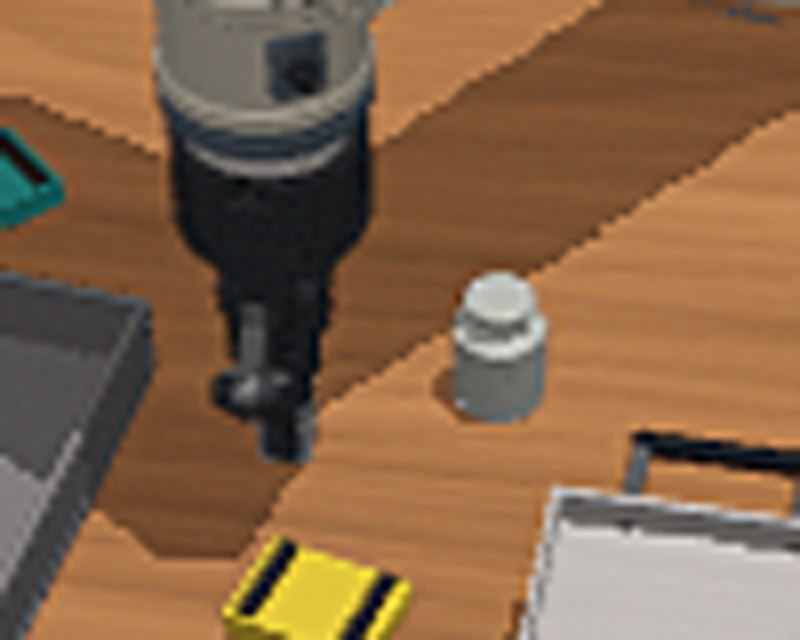

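```bash
python3 - <<'E'
from h import *
u,v=C([(287,460)],200,120,8)[0];print(u,v,at("scene",u,v,0),proj("scene",[.42,-.17,0]))
m=R.from_rotvec(manip.get_ee_rot()).as_matrix();print(m.round(4), manip.get_joint_positions())
E
```

```text
235.4375 177.0625 [ 0.42523608 -0.16766881  0.        ] [235.04266554 175.80727696]
[[ 6.000e-04  9.998e-01 -1.800e-02]
 [-3.000e-04 -1.800e-02 -9.998e-01]
 [-1.000e+00  6.000e-04  3.000e-04]] [-4.10862677e-01  6.08917571e-01  2.10442781e+00  1.17033046e-05
  4.27578574e-01 -3.92873196e-01]
```

```bash
sed -i 's/H=np.array(\[.591,.0045,.045\])/H=np.array([.591,.0035,.045])/' h.py; cat >> h.py <<'E'
TIP=.0168   # shut tips are at TCP_z + TIP (measured on the table)
def down(p,o,zs,ze,lim,step=.002,rate=.04):
    """guarded descent of TCP at xy p from zs to ze"""
    q=np.array(p,float)
    z=zs
    while z>ze+1e-6:
        z=max(z-step,ze);q[2]=z;manip.servo_line(q,o,rate=rate);f=np.array(manip.get_contact_force())
        if f[2]>lim: return z,f.round(1).tolist()
    return z,f.round(1).tolist()
E
python3 - <<'E'
from h import *
o=ori(YAW);p=np.array(manip.get_position())
p[2]=.12;manip.servo_line(p,o,rate=.25)
b=bar(0.05);b[2]=.12;manip.move_to(b,o)
b[2]=.062;manip.servo_line(b,o,rate=.2)
print(down(b,o,.062,.028,12,.003))
b[2]=.15;manip.servo_line(b,o,rate=.3)
snap("flat","scene",240,325,160,270,5)
a=best([.438,-.327,.1],np.radians(76)); p=np.array([.4375,-.3265,.13])
manip.command_gripper(.078,40)
manip.move_to(p,ori(a)); p[2]=.05;manip.servo_line(p,ori(a),rate=.2)
print(manip.get_time(),F())
snap("pick1","scene",120,240,130,250,5)
E
```

```text
(0.03199999999999997, [-2.2, -0.2, 13.1])
20.9417 [-0.1, -0.2, 0.2]
```

View pics/flat.png

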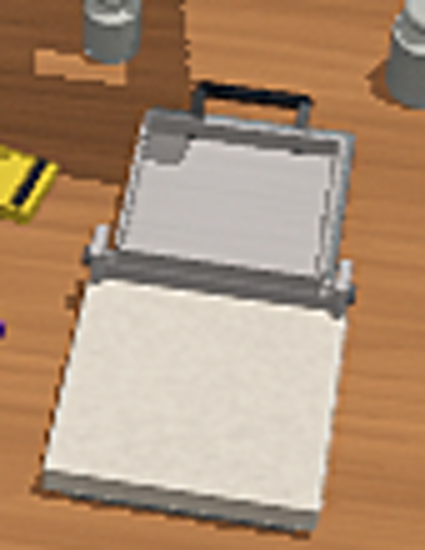

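View pics/pick1.png

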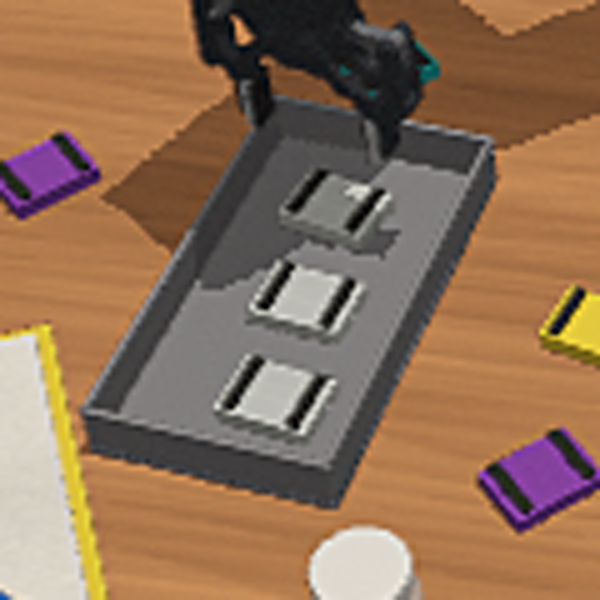

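```bash
python3 - <<'E'
from h import *
p=np.array(manip.get_position());o=manip.get_ee_rot()
p[:2]=[.4375,-.3265];a=best([.438,-.327,.1],np.radians(76));o=ori(a)
p[2]=-.008;manip.servo_line(p,o,rate=.12);print(F())
z,f=down(p,o,-.008,-.028,4,.002,.05);print("floor",z,f,manip.get_width())
p[2]=z+.002;manip.servo_line(p,o,rate=.1)
manip.command_gripper(.05,40);print(manip.get_width(),F(),manip.get_position())
p[2]=z+.03;manip.servo_line(p,o,rate=.1);print(manip.get_width(),F())
snap("pick2","scene",120,240,130,250,5)
print(manip.get_time())
E
```

```text
[0.6, -0.8, -0.7]
floor -0.024000000000000007 [-3.6, 3.6, 19.6] 0.07796149555416032
0.059219307840692695 [-6.0, 4.6, 51.6] [ 0.44065014 -0.32889811 -0.01715263]
0.05901212475199466 [0.5, 0.6, -3.5]
24.6667
```

View pics/pick2.png

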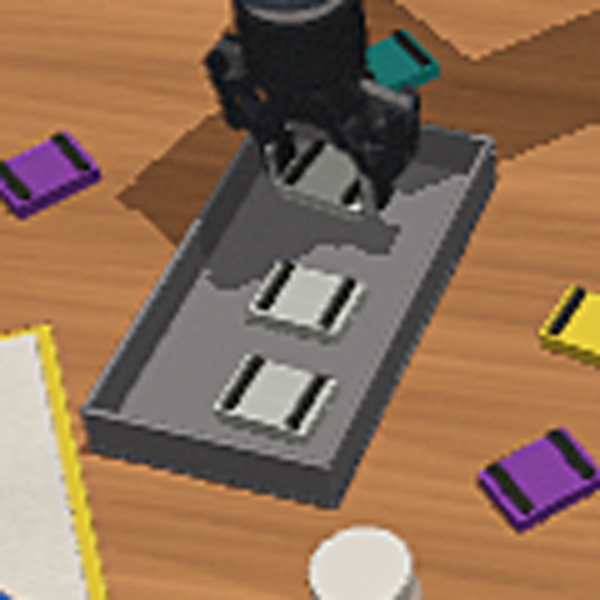

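```bash
cat >> h.py <<'E'
SB=.0222    # slab bottom / tips (60 mm opening) above TCP_z
ATR=YAW+np.pi/2+np.pi
def to_tray(x=-.040):
    p=np.array(manip.get_position());o=manip.get_ee_rot()
    p[2]=.13;manip.servo_line(p,o,rate=.25)
    t=tw(x,0,.13);o=ori(ATR);manip.move_to(t,o)
    t[2]=.045-SB+.012;manip.servo_line(t,o,rate=.2)
    z,f=down(t,o,t[2],.045-SB-.002,3,.0015,.04);print("tray",z,f,manip.get_width())
    manip.command_gripper(.074,40)
    t[2]=.15;manip.servo_line(t,o,rate=.25);print("w",manip.get_width(),"t",manip.get_time())
E
python3 - <<'E'
from h import *
to_tray()
o=ori(YAW);b=bar(0);b[2]=.16;manip.move_to(b,o)
snap("tray1","scene",240,325,160,270,5)
E
```

```text
tray 0.022799999999999987 [-0.7, -0.5, 3.5] 0.05902982626044059
w 0.07391374753229882 t 30.2167
```

View pics/tray1.png

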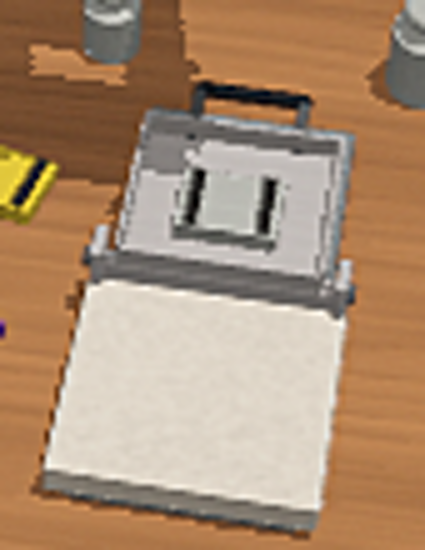

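```bash
cat >> h.py <<'E'
GZ=-.033
def grip_bar(th):
    o=ori(YAW);b=bar(th);b[2]=.16
    manip.move_to(b,o) if np.linalg.norm(np.array(manip.get_position())-b)>.005 else None
    manip.command_gripper(.026,30)
    b=bar(th)+[0,0,GZ];manip.servo_line(b,o,rate=.15);print("at bar",F())
    manip.command_gripper(0,35);print("bar w",manip.get_width(),F())
def swing(t0,t1,n,rate,pr=True):
    o=ori(YAW);fm=0
    for t in np.linspace(t0,t1,n+1)[1:]:
        manip.servo_line(bar(t)+[0,0,GZ],o,rate=rate)
        f=F();fm=max(fm,np.linalg.norm(f))
        if pr: print(round(t,2),f,round(manip.get_width(),4))
        if np.linalg.norm(f)>70: print("STOP");break
    print("fmax",fm,manip.get_time())
E
python3 - <<'E'
from h import *
grip_bar(0)
if manip.get_width()>.006: swing(0,.6,3,.12)
E
```

```text
at bar [0.9, 0.8, 0.3]
bar w 0.008466016773948835 [-3.8, -0.1, 6.4]
0.2 [-4.8, 0.4, 1.5] 0.0085
0.4 [-6.8, -0.4, 4.0] 0.0083
0.6 [-11.1, -0.1, 8.7] 0.0082
fmax 14.103545653487283 34.7583
```

```bash
python3 - <<'E'
from h import *
snap("sw1","scene",240,325,130,240,5)
E
```

```text
(no output)
```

View pics/sw1.png

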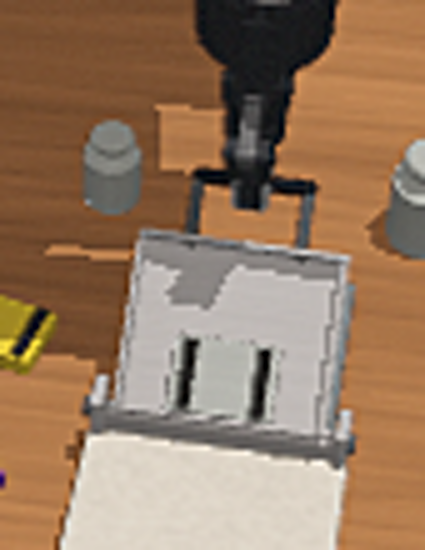

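```bash
sed -i 's/def bar(th,r=.142)/def bar(th,r=.1432)/' h.py; python3 - <<'E'
from h import *
swing(.6,1.5,5,.13)
swing(1.5,1.95,4,.08)
manip.hold(.4);print(F())
snap("sw2","scene",225,345,110,270,5)
E
```

```text
0.78 [-12.3, -1.4, 13.0] 0.0086
0.96 [-16.4, -1.4, 23.1] 0.0087
1.14 [-10.5, -3.2, 23.5] 0.0086
1.32 [-1.7, -4.4, 12.4] 0.0085
1.5 [1.2, -4.8, 6.5] 0.0084
fmax 28.364238047231236 36.5583
1.61 [0.9, -5.2, 4.7] 0.0082
1.72 [1.8, -5.6, 3.0] 0.0086
1.84 [2.9, -5.7, 2.9] 0.0085
1.95 [2.9, -5.4, -0.8] 0.0086
fmax 7.0668238976219016 37.9583
[2.2, -5.9, -0.3]
```

View pics/sw2.png

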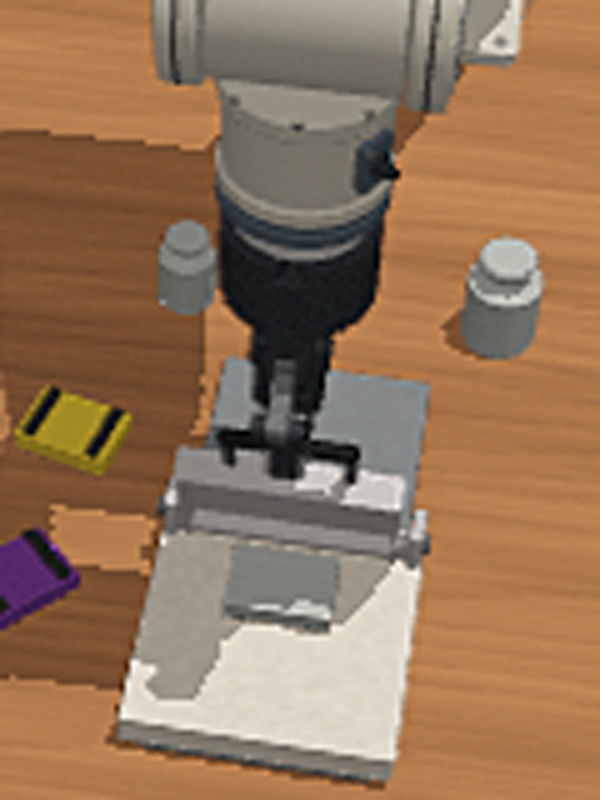

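```bash
python3 - <<'E'
from h import *
swing(1.95,0,9,.16,False);print(F())
b=bar(0)+[0,0,GZ-.002];manip.servo_line(b,ori(YAW),rate=.05);print(F())
manip.command_gripper(.03,30)
b[2]=.17;manip.servo_line(b,ori(YAW),rate=.25)
print(manip.get_time())
snap("bed1","scene",225,345,150,270,5);snap("bed1t","top",185,255,120,235,5)
E
```

```text
fmax 12.264175471673585 41.4833
[-1.3, 4.8, -5.3]
[-3.7, 5.2, 3.1]
42.8667
```

View pics/bed1.png

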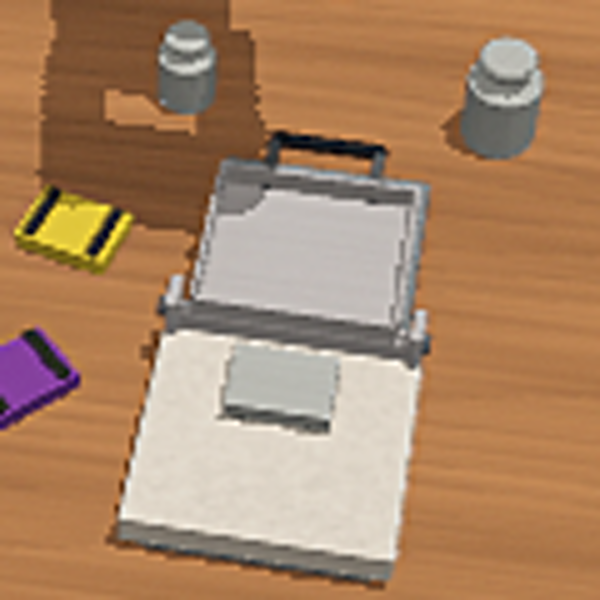

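View pics/bed1t.png

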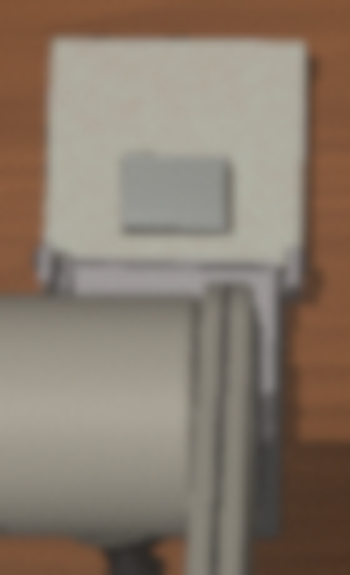

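```bash
cat >> h.py <<'E'
PAN=np.array([.5155,.2872]);PY=np.radians(7.2)
def pan_xy(x,y=0):
    c,s=np.cos(PY),np.sin(PY);return PAN+[c*x-s*y,s*x+c*y]
def pick_bed(x,y,ang):
    "ang: direction of slab's 60 mm axis"
    o=ori(ang);p=np.array([x,y,.13]);manip.move_to(p,o);manip.command_gripper(.078,40)
    p[2]=.02;manip.servo_line(p,o,rate=.2);p[2]=.030-.0202;manip.servo_line(p,o,rate=.06);print("bed",F())
    manip.command_gripper(.05,40);print("w",manip.get_width(),F(),np.round(manip.get_position(),4))
    p[2]=.16;manip.servo_line(p,o,rate=.2);print("lifted",manip.get_width(),F(),manip.get_time())
def to_pan(px):
    x,y=pan_xy(px);o=ori(PY+np.pi/2);p=np.array([x,y,.16]);manip.move_to(p,o)
    p[2]=.06-.0202+.01;manip.servo_line(p,o,rate=.18)
    z,f=down(p,o,p[2],.06-.0202-.004,3,.0015,.04);print("pan",z,f,manip.get_width())
    manip.command_gripper(.072,40);p[2]=.16;manip.servo_line(p,o,rate=.25);print("t",manip.get_time())
E
python3 - <<'E'
from h import *
for n,pts,x0,y0 in(("scene",[(230,347),(340,355),(332,418),(222,405)],225,150),("top",[(120,158),(225,158),(225,230),(120,230)],185,120)):
    P=np.array([at(n,u,v,.046) for u,v in C(pts,x0,y0,5)]);print(n,P.mean(0),[round(float(np.linalg.norm(P[i]-P[(i+1)%4])),4) for i in range(4)],P.round(3).tolist())
E
```

```text
scene [0.63154321 0.00308126 0.046     ] [0.0619, 0.0441, 0.0608, 0.0408] [[0.612, -0.028, 0.046], [0.608, 0.034, 0.046], [0.652, 0.034, 0.046], [0.653, -0.027, 0.046]]
top [0.63056333 0.0013345  0.046     ] [0.0605, 0.0424, 0.0602, 0.0424] [[0.652, 0.032, 0.046], [0.651, -0.029, 0.046], [0.609, -0.029, 0.046], [0.61, 0.031, 0.046]]
```

```bash
python3 - <<'E'
from h import *
pick_bed(.631,.0015,YAW+np.pi/2)
if manip.get_width()>.055:
    to_pan(.075)
    # view from out of the way: go over the next slab with a high pose
    a=np.radians(81.5)+np.pi
    manip.move_to([.45,-.15,.2],ori(a))
    snap("pan1","scene",350,435,160,255,6);snap("pan1t","top",75,150,145,255,5)
    snap("bin2","top",295,370,145,255,5);snap("full2","scene",120,240,130,250,5)
E
```

```text
bed [-0.1, -0.7, 0.4]
w 0.05877949709671888 [-1.6, 0.1, 5.4] [0.6314 0.0015 0.0105]
lifted 0.058989473227774265 [0.7, -0.4, -3.9] 47.1167
pan 0.039299999999999995 [-3.8, -1.1, 6.4] 0.0592301316335753
t 51.6833
```

View pics/pan1.png

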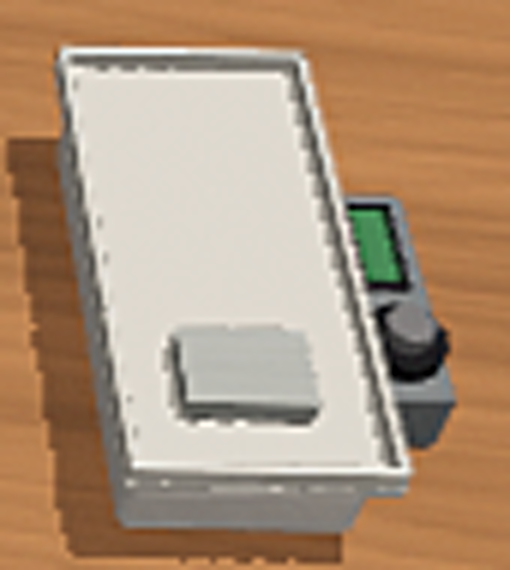

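View pics/pan1t.png

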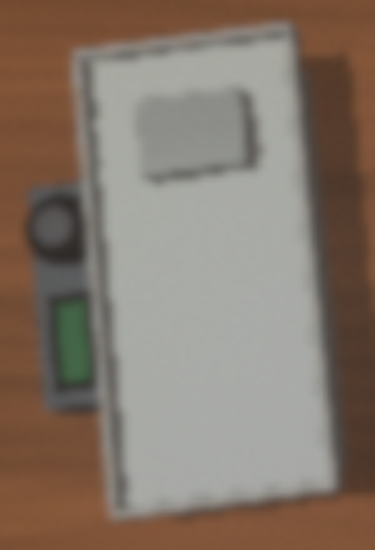

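View pics/bin2.png

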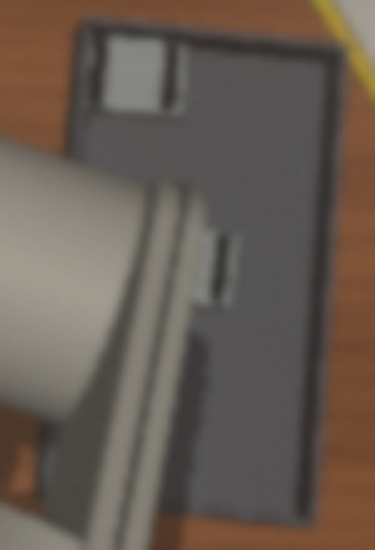

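View pics/full2.png

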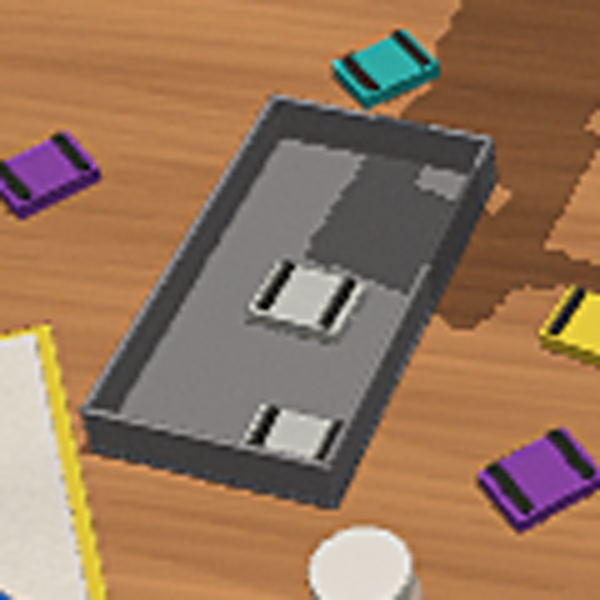

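```bash
cat >> h.py <<'E'
def pick_bin(x,y,ang):
    o=ori(ang);p=np.array([x,y,.13]);manip.move_to(p,o);manip.command_gripper(.078,40)
    p[2]=.0;manip.servo_line(p,o,rate=.2);print(F());p[2]=.005-.0202;manip.servo_line(p,o,rate=.06);print("bin",F())
    manip.command_gripper(.05,40);print("w",manip.get_width(),F(),np.round(manip.get_position(),4))
    p[2]=.03;manip.servo_line(p,o,rate=.15);print("lifted",manip.get_width(),F(),manip.get_time())
E
python3 - <<'E'
from h import *
pick_bin(.5187,-.3215,np.radians(81.5)+np.pi)
if manip.get_width()>.055:
    to_tray()
    grip_bar(0)
    if .006<manip.get_width()<.013:
        swing(0,1.5,7,.14); swing(1.5,1.95,3,.08); manip.hold(.3)
        snap("sw3","scene",225,345,110,270,5)
E
```

```text
[-0.1, -0.5, 0.5]
bin [0.3, -0.8, -0.2]
w 0.058985283875331064 [-0.8, 0.7, 3.3] [ 0.519  -0.3217 -0.0147]
lifted 0.05889461792981309 [0.1, 0.3, -1.7] 57.1167
tray 0.02429999999999999 [-3.7, -0.4, 8.9] 0.058650866274329576
w 0.074254712828583 t 62.2333
at bar [0.0, 0.2, 0.5]
bar w 0.00846309950938067 [-1.6, 0.2, 6.5]
0.21 [-1.5, -0.1, 1.5] 0.009
0.43 [-5.1, -1.8, 3.4] 0.0087
0.64 [-9.9, -1.5, 8.6] 0.0083
0.86 [-17.7, -2.3, 20.9] 0.0084
1.07 [-18.6, -2.8, 33.2] 0.0083
1.29 [-4.3, -5.1, 20.4] 0.0081
1.5 [2.2, -5.0, 9.0] 0.0086
fmax 38.15809219549636 68.1333
1.65 [2.6, -5.1, 3.4] 0.0083
1.8 [1.9, -5.4, 2.1] 0.0084
1.95 [3.4, -5.9, -1.5] 0.0086
fmax 6.972804313904127 69.3833
```

View pics/sw3.png

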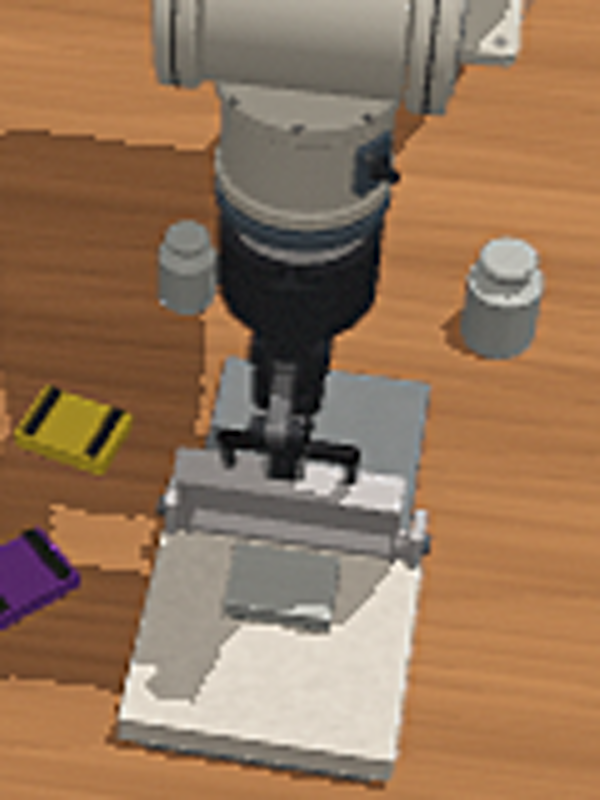

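```bash
python3 - <<'E'
from h import *
swing(1.95,0,9,.16,False)
b=bar(0)+[0,0,GZ-.002];manip.servo_line(b,ori(YAW),rate=.05);print(F())
manip.command_gripper(.03,30)
b[2]=.17;manip.servo_line(b,ori(YAW),rate=.25)
snap("bed2","scene",225,345,150,270,5)
E
```

```text
fmax 12.173331507849444 72.8083
[-1.3, 7.0, -3.9]
```

View pics/bed2.png

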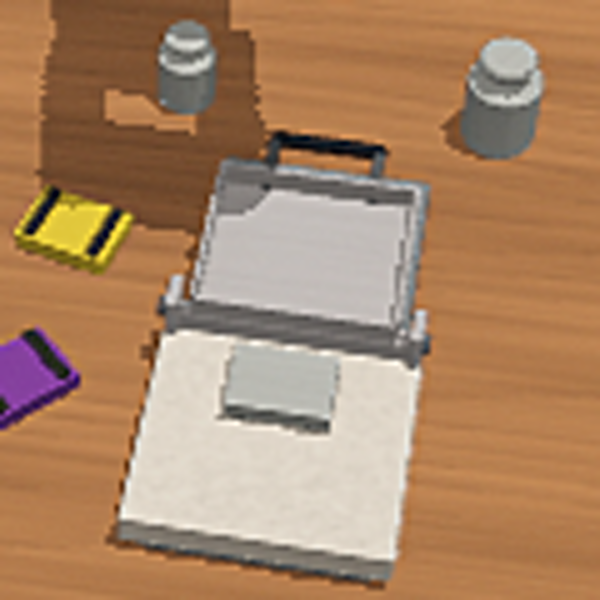

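Identical landing spot. Pick, place in the pan's middle, then look at the bin with the arm on the scale side.

```bash
python3 - <<'E'
from h import *
pick_bed(.631,.0015,YAW+np.pi/2)
if manip.get_width()>.055:
    to_pan(.0)
    snap("bin3","top",295,370,145,255,5);snap("bin3s","scene",130,225,140,240,6)
    manip.move_to([.45,-.05,.2],ori(np.pi/2))
    snap("pan2","scene",350,435,160,255,6)
E
```

```text
bed [-0.2, 0.2, -0.9]
w 0.059040371170048345 [-1.8, -0.3, 6.7] [0.6314 0.0015 0.0105]
lifted 0.05920215226084501 [-0.5, -0.4, -2.1] 78.3917
pan 0.039299999999999995 [-3.4, -2.5, 10.4] 0.059202947660902554
t 82.9917
```

View pics/pan2.png

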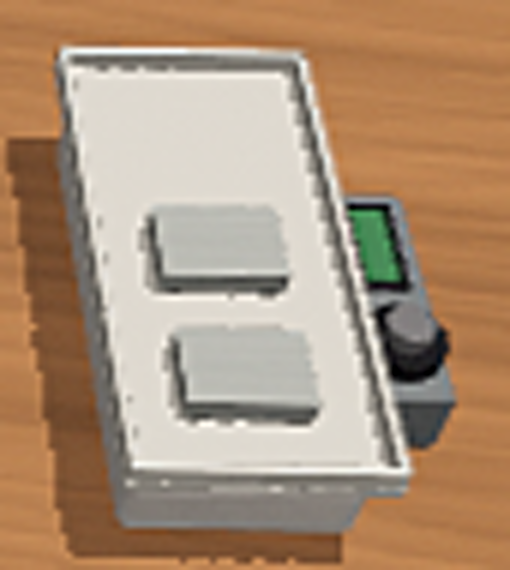

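View pics/bin3.png

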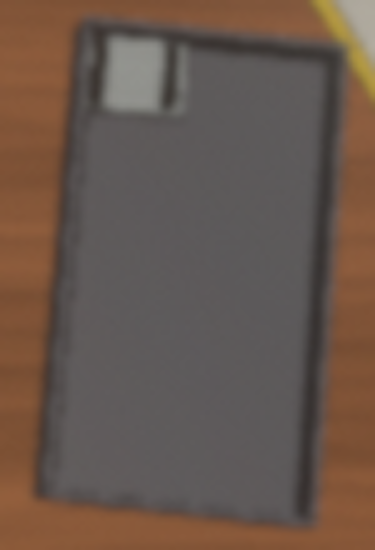

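View pics/bin3s.png

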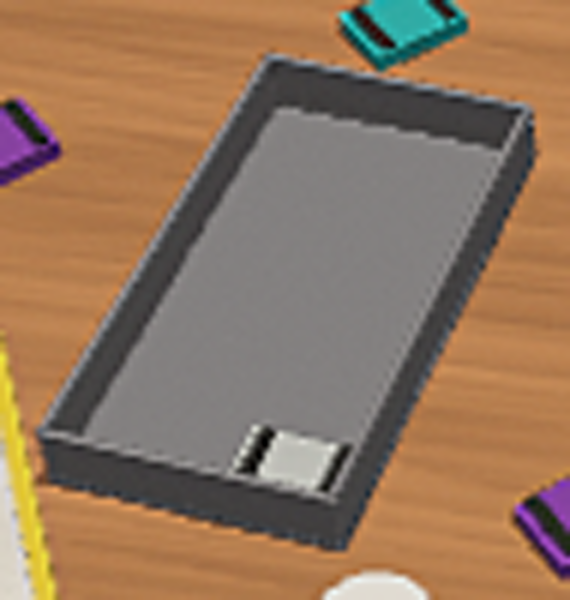

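```bash
python3 - <<'E'
from h import *
for l,a in(("runnerR top",(173,40)),("runnerR bot",(167,112)),("runnerL top",(101,38)),("runnerL bot",(98,100)),("cornerBR",(184,113)),("cornerTR",(187,45))):
    print(l,at("top",*C([a],295,145,5)[0],.02)[:2].round(4))
for l,a in(("runnerTL..", (262,430)),("rTLbot",(255,472)),("rR top",(345,447)),("rRbot",(330,490))):
    print(l,at("scene",*C([a],130,140,6)[0],.02)[:2].round(4))
E
```

```text
runnerR top [ 0.6509 -0.3213]
runnerR bot [ 0.6076 -0.3161]
runnerL top [ 0.6525 -0.279 ]
runnerL bot [ 0.6152 -0.2759]
cornerBR [ 0.6069 -0.326 ]
cornerTR [ 0.6478 -0.3295]
runnerTL.. [ 0.6083 -0.3167]
rTLbot [ 0.634  -0.3126]
rR top [ 0.6122 -0.2738]
rRbot [ 0.639  -0.2739]
```

```bash
python3 - <<'E'
from h import *
a=np.radians(83)+np.pi;o=ori(a)
manip.command_gripper(0,40)
p=np.array([.628,-.298,.13]);manip.move_to(p,o)
p[2]=.008;manip.servo_line(p,o,rate=.2);print(F())
z,f=down(p,o,.008,-.004,5,.001,.03);print(z,f)
q=p+[-.013,-.046,0];q[2]=z-.0003;
manip.servo_line(q,o,rate=.05);print(F())
q[2]=.13;manip.servo_line(q,o,rate=.25)
manip.move_to([.45,.0,.2],ori(np.pi/2+np.pi));print(manip.get_time())
snap("bin4","top",295,370,145,255,5);snap("bin4s","scene",130,225,140,240,6)
E
```

```text
[-0.1, -0.9, 0.5]
0.0 [-2.4, 1.9, 7.6]
[0.5, 3.0, 8.1]
93.5917
```

View pics/bin4.png

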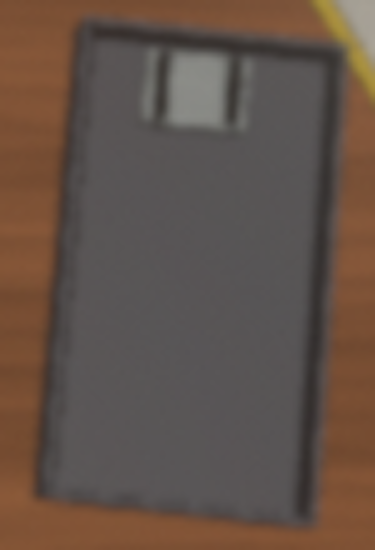

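View pics/bin4s.png

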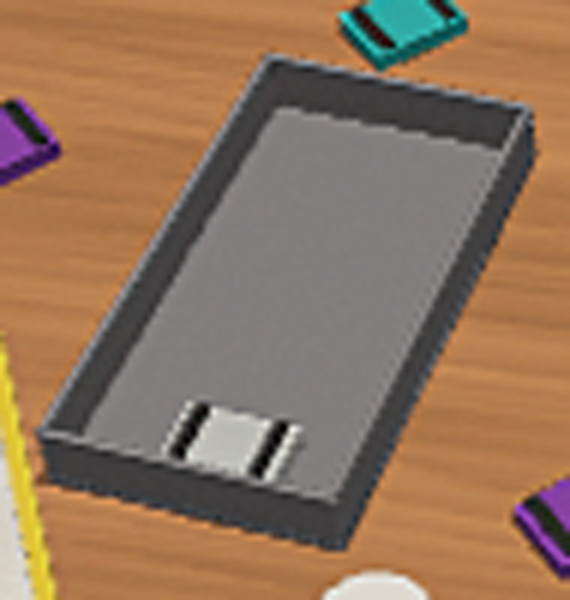

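```bash
python3 - <<'E'
from h import *
P=np.array([at("top",*c,.02) for c in C([(147,45),(255,57),(247,132),(142,125)],295,145,5)]);print(P.mean(0),[round(float(np.linalg.norm(P[i]-P[(i+1)%4])),4) for i in range(4)])
d=P[0]-P[1]+P[3]-P[2];ang=np.arctan2(d[1],d[0]);print(np.degrees(ang))
rr=[at("top",*c,.021) for c in C([(236,90),(159,86)],295,145,5)];print(rr, sum(rr)/2)
x,y=(P.mean(0)[:2]+(sum(rr)/2)[:2])/2;print(x,y)
pick_bin(x,y,np.radians(83.5)+np.pi)
snap("pick3","scene",130,225,120,240,6)
E
```

```text
[ 0.62085628 -0.33464243  0.02      ] [0.0637, 0.0454, 0.0615, 0.0482]
84.19629517621969
[array([ 0.62019278, -0.35684471,  0.021     ]), array([ 0.62303962, -0.31178878,  0.021     ])] [ 0.6216162  -0.33431675  0.021     ]
0.62123624094956 -0.33447958788701754
[-0.1, -0.8, 0.4]
bin [0.2, -0.5, 0.2]
w 0.05854838660271211 [0.8, 0.6, 2.4] [ 0.6216 -0.3347 -0.0146]
lifted 0.059197494596107084 [0.3, 0.1, -2.2] 97.8
```

View pics/pick3.png

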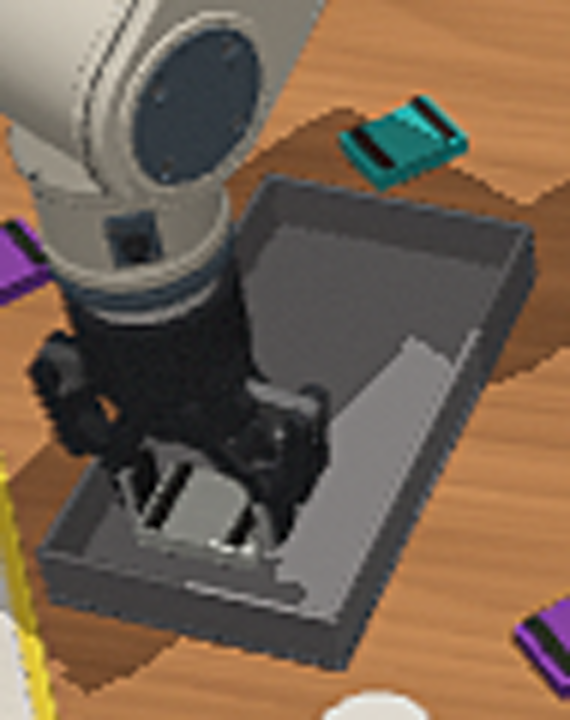

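Held. Now the same tray cycle.

```bash
python3 - <<'E'
from h import *
to_tray()
grip_bar(0)
if .006<manip.get_width()<.013:
    swing(0,1.5,9,.14,False); swing(1.5,1.95,3,.08,False); manip.hold(.3)
    swing(1.95,0,9,.16,False)
    b=bar(0)+[0,0,GZ-.002];manip.servo_line(b,ori(YAW),rate=.05);print(F())
    manip.command_gripper(.03,30)
    b[2]=.17;manip.servo_line(b,ori(YAW),rate=.25)
snap("bed3","scene",225,345,150,270,5)
E
```

```text
tray 0.02429999999999999 [-3.2, 0.6, 9.5] 0.05877484609080657
w 0.07393138163868503 t 103.025
at bar [-0.3, 0.4, 0.3]
bar w 0.008446639625436146 [-1.7, -0.5, 6.8]
fmax 38.993076308493535 109.2083
fmax 5.767148342118485 110.4583
fmax 13.76154061142865 113.8333
[-1.6, 4.6, -3.9]
```

View pics/bed3.png

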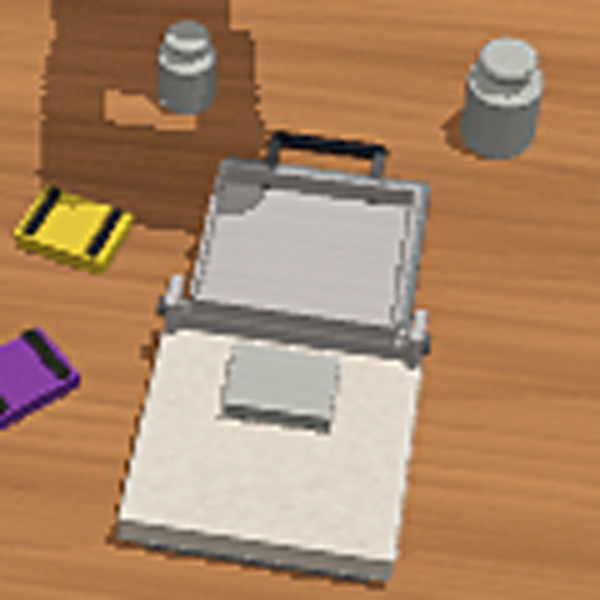

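```bash
python3 - <<'E'
from h import *
pick_bed(.631,.0015,YAW+np.pi/2)
if manip.get_width()>.055:
    to_pan(-.072)
    o=ori(YAW);manip.command_gripper(0,40)
    b=bar(0.0);b[2]=.12;manip.move_to(b,o)
    b[2]=.042;manip.servo_line(b,o,rate=.2)
    print(down(b,o,.042,.028,12,.002))
    b[2]=.18;manip.servo_line(b,o,rate=.3)
    snap("pan3","scene",350,435,160,255,6);snap("pan3t","top",75,150,145,255,5);snap("all3","scene",s=1.5);print(manip.get_time())
E
```

```text
bed [-0.1, -0.1, 1.1]
w 0.05867761624097925 [-1.4, 0.3, 6.3] [0.6314 0.0015 0.0105]
lifted 0.05904134506280765 [1.0, -0.0, -2.0] 119.4167
pan 0.039299999999999995 [-4.7, -2.6, 12.4] 0.058676383476580524
t 124.1083
(0.031999999999999994, [-3.2, 0.3, 12.3])
128.4417
```

View pics/pan3.png

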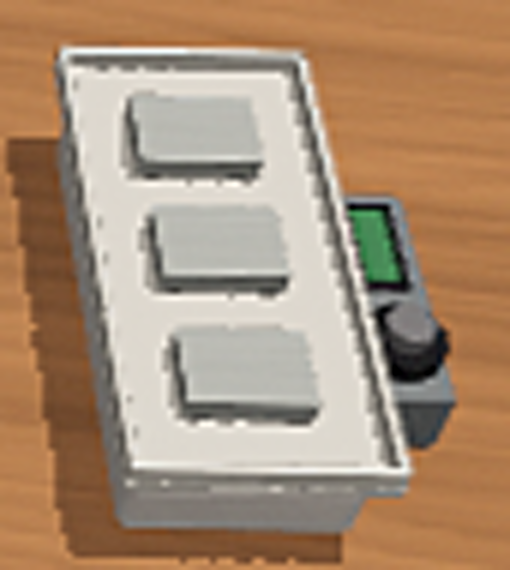

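View pics/pan3t.png

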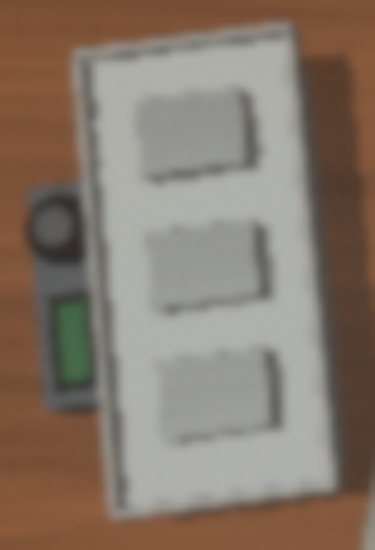

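View pics/all3.png

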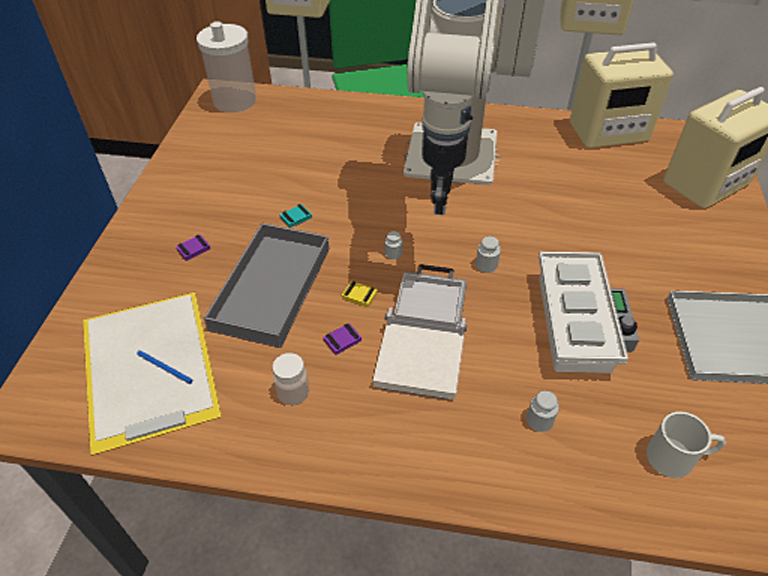

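```bash
python3 - <<'E'
from h import *
o=ori(PY);p=np.array([.5405,.3765,.15]);manip.move_to(p,o)
p[2]=.06;manip.servo_line(p,o,rate=.15);print(F())
z=.06
while z>.025:
    z-=.001;p[2]=z;manip.servo_line(p,o,rate=.03);f=F()
    if f[2]>1.5: print(round(z,4),f)
    if f[2]>9: break
manip.hold(.2);print(F(),z);snap("key","scene",350,450,150,255,6)
p[2]=.15;manip.servo_line(p,o,rate=.15);manip.move_to([.3,.3,.3],o);print(manip.get_time(),F())
snap("end","scene",s=1.5);snap("end2","scene",350,450,150,255,6)
E
```

```text
[-0.0, 1.1, 0.2]
0.043 [0.2, 0.5, 1.6]
0.042 [0.5, 0.2, 2.6]
0.041 [-0.3, 0.6, 3.2]
0.04 [0.4, 0.5, 2.4]
0.039 [0.1, -0.2, 3.3]
0.038 [-1.9, -1.7, 11.0]
[-2.1, -0.4, 10.5] 0.03799999999999998
138.3917 [-0.6, 0.3, -0.8]
```

View pics/key.png

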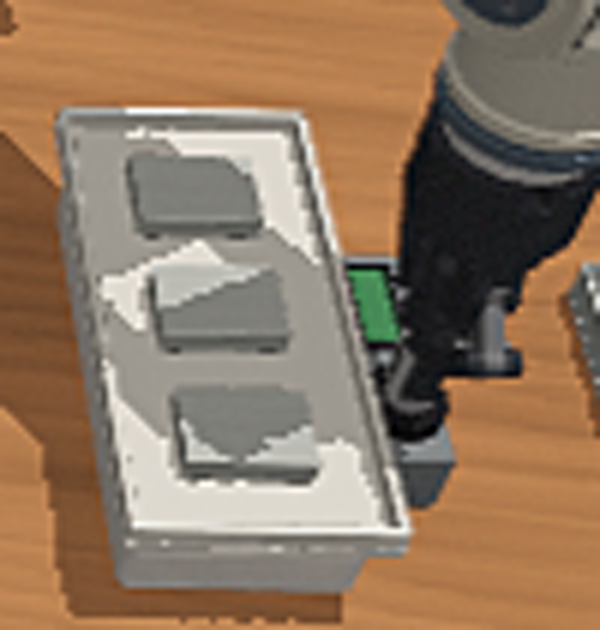

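View pics/end2.png

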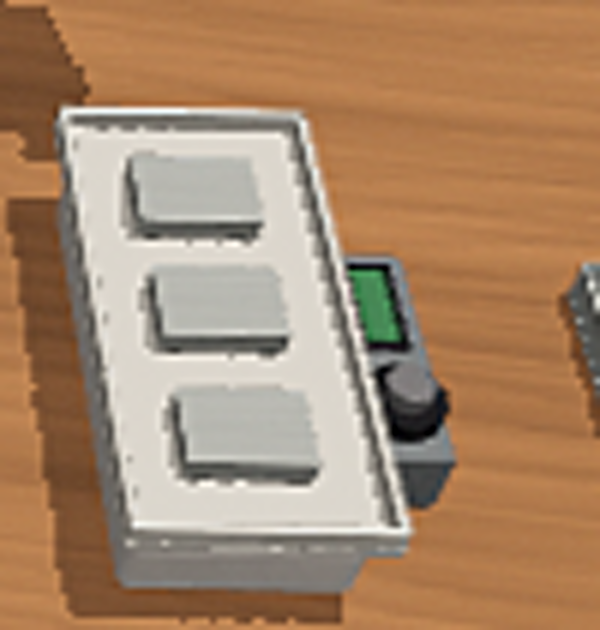

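View pics/end.png

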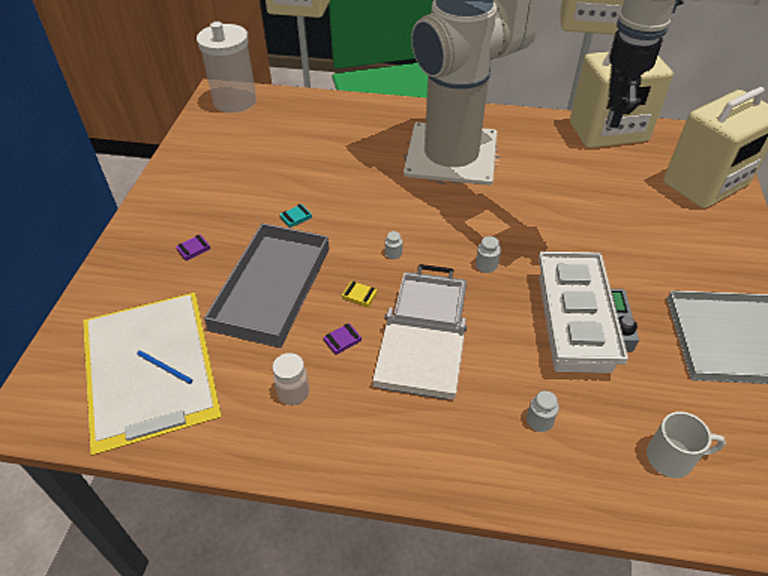

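The key showed a spring ramp over about 6 mm, then hit its stop at 11 N, so it was fully pressed, and it is up again. The slabs stand in the pan, the tray is flat, the bystanders are where they were, and the arm is clear.

```bash
python3 - <<'E'
from rig import manip
manip.hold(.3);print(manip.sign_off(),manip.get_time())
E
```

```text
the job is handed in; nothing more can be done
the job is handed in; nothing more can be done
```

All three slabs were turned over one at a time with the tipping tray and placed in a row on their runners in the scale's pan. I then laid the tray flat, pressed the key and handed the job in about 139 s into the 210 s limit; no verdict is reported.

**Last checks**
- **Slabs:** both cameras show all three apart in the pan, smooth face up and inside the rim. Each grasp read about 59 mm, matching the 60 mm side.
- **Tray:** a push on the handle met the lower stop at the same height as when I first laid it flat.
- **Key:** the force rose as the spring gave over about 6 mm, then met a hard stop at about 11 N. The picture afterwards shows the key up.
- **Bystanders:** the knob weights and the jar look unmoved.
- **Robot:** the arm was clear of everything at hand-in.

**What disagreed with the description**
- **Fingertips:** the shut tips stand about 17 mm behind the reported TCP, not 22 mm ahead of it. My first grip on the handle closed on nothing, so I measured the offset by touching the table and used that from then on.
- **Scene camera:** it read y about 2 mm higher than the top camera, so I relied mostly on the top camera.
- **Forces:** the first bin grasp pressed the floor with about 52 N. The tray swings peaked at about 39 N. Both are below the 120 N wrist limit. The 40 N limit covers only the arm and gripper body; I took these contacts to be at the fingers but did not measure where they acted.
- **Knocked slab:** the last slab was knocked into a corner of the bin during the run. I dragged it out with shut fingertips behind a runner before picking it up.

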